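# Swing the pump plate home and wedge it fast

### The job

Push the swivel plate near its free corner so that it turns about its pivot, with the pump on it, until it bears on the end of the stop screw; lean on it there for about a second with a light, steady hand (about 12 N, never more than 20 N) so that it is truly seated. Then push the wedge bolt by its knob into the plate's notch with the same light, steady hand until it wedges and the plate is clamped against the stop without play, and take the hand away. Do not touch the pump itself, and leave the dish, wrench and screwdriver where they are.

Things in the scene. Friction and masses are not known exactly. Their poses are not given: they have to be found in the camera images.
- jig: Fixed dark steel base plate of a swivel jig, 260 (x) by 340 (y) by 14 mm thick, lying on the cart top, turned about z by up to 0.2 rad. Origin: centre of its underside. In its frame the pivot is at x +50, y +115 mm, the stop block at x +115, y -5 mm; the bolt runs along x +53 mm between side rails 24 mm high and under a bridge 34 mm high at y -54 to -68 mm (heights above the cart).
- plate: Loose aluminium swivel plate, 80 x 175 x 12 mm, held by the pivot stud, sliding flat on the lightly oiled jig (1 to 2 N of drag; more if pressed down). Origin: pivot hole centre, underside. Own frame: x -40 to +40, y +25 to -150 mm; end notch at y -150, x -12.5 to +4.5, 44 mm deep. Seated: axes within 0.035 rad of the jig's, +x side on the stop screw. Starts 0.45 to 0.8 rad clockwise of the jig.
- push_corner (a point): Point on the plate's -x long side, near the free corner, half way up the edge (plate frame x -40, y -118, z +6 mm): a good place to push, in the plate's +x direction, about the pivot.
- pump: Brass pump body screwed to the swivel plate, 60 mm flange, 42 mm high, its top 68 mm above the cart, with a copper port on its +x side reaching 34 mm from its centre; not to be touched. Origin: centre of its underside, 60 mm from the pivot along the plate's -y.
- stop: Fixed dark stop block on the jig, 22 (x) x 30 x 22 mm high. Origin: its foot centre, 14 mm above the cart; axes as the jig's. A locked steel screw, 12 mm diameter, 9 mm above the jig's top, sticks out of its -x side by 14 mm give or take 4 mm (set differently each time, not measured: feel for it). Rigid; the seated plate's +x side touches its end.
- dish: Loose round steel parts dish, 110 mm wide, 28 mm high. Origin: underside centre. Leave alone.
- wrench: Loose steel wrench lying on the cart, left of the jig. Leave alone.
- driver: Loose screwdriver with a red handle lying on the cart, right of the jig. Leave alone.
- pivot (a point): Axis of the fixed pivot stud on the jig's top, 14 mm above the cart. The stud is 12 mm in the plate's 13 mm hole; above the plate it has a 28 mm washer and an 18 mm screw head, whose top is 39 mm above the cart.
- bolt: Steel wedge bolt sliding along the jig's +y, 8 mm thick. Origin: its tip's centre. Its -x side is straight, its +x side widens 0.35 mm per mm over 36 mm, so it wedges on the notch's +x wall and drives the plate onto the stop. Tip at jig y -48 to -43 mm at the start, +4 mm at most; wedges on a seated plate with the tip at about -32 to +2 mm. About 3 N of friction; stays where left.
- knob (a point): Centre of the top of the bolt's upright round steel knob, 16 mm diameter, 83 mm behind the bolt's tip and 3 mm to +x of it, top 60 mm above the cart. Push it towards the jig's +y, touching it 35 to 60 mm above the cart.
Mind the look-alikes: they are no part of the job. Of the things shaped like the plate, the aluminium one is meant.

How it is judged:
On the way, in this order (a step that is already met when the one before it is completed fails the run):
1. the plate bears on the stop screw with 4 N or more for 0.4 s, the bolt still drawn back (contact force between plate and stop above 4 N and angle between the y axis of plate and the y axis of jig, either way round below 0.05 rad and y of bolt in the frame of jig below -0.038 m), for 0.4 s.
2. the bolt is in the notch and wedged, the plate clamped between bolt and stop (contact force between plate and stop above 1 N and contact force between plate and bolt above 1 N and y of bolt in the frame of jig above -0.036 m and angle between the y axis of plate and the y axis of jig, either way round below 0.05 rad), for 0.3 s.
At the end, for the whole second after the job is handed in: the bolt's tip is in the notch and the plate is clamped without play: bolt and stop screw each bear on it with at least 1 N; the plate lies flat and at rest, within 0.05 rad of the jig's axes (all of step 2 and linear speed of plate below 0.01 m/s and z of plate in the frame of jig below 0.017 m); the robot touches nothing.
It fails at once if the fingers press on the plate with more than 20 N (contact force between the fingers and plate above 20 N).
It fails at once if the plate is driven on the stop with more than 20 N (contact force between plate and stop above 20 N).
It fails at once if the bolt is pushed with more than 20 N (contact force between the fingers and bolt above 20 N).
It fails at once if the pump is touched (contact force between any of the arm, the fingers and pump above 1 N).
It fails at once if a bystander is moved more than 15 mm (distance of any of dish, wrench, driver from where it was at the start of the episode above 0.015 m).
It also fails if it takes over 72 s, if anything falls off the work surface, if the arm or the gripper's body presses on something with over 40 N, if the wrist force passes 120 N, or if a joint passes its speed limit or range.

### The arm

A 6-joint arm with a two-finger parallel gripper is mounted at the origin on the work surface. World frame = base frame: x ahead of the robot, y to its left, z up, the work surface at z = 0. Lengths are in m, angles in rad, forces in N, time in s.
With the tool pointing down it reaches from about 0.3 to 0.85 m from the base axis. Payload 4.2 kg.
Tool frame: the origin (TCP) lies midway between the tips of the shut fingers; the grasp point (between the pads) lies 19 mm behind it; z points along the fingers, y is the line along which they close (so a half turn about z gives the same grasp; the last joint's range is limited). The gripper opens to 91 mm and grips with 3 to 60 N. Pads are 32 mm wide; open, the fingers measure 118 mm over their backs; the gripper's body (76 mm by 178 mm) begins 60 mm behind the grasp point.
Start: joints at [1.082, 0.32, 1.565, -0, 1.257, -0.02], TCP at [0.26, 0.513, 0.214] pointing down, gripper open.
Joint ranges: [-3.11, 3.11], [-0.84, 2.01], [0.21, 2.61], [-1.34, 4.49], [0.05, 2.63], [-2.56, 2.56]. Speed limits (rad/s): [2.57, 2.57, 3.14, 3.14, 3.14, 3.14].

### API

Orientations are given as [roll, pitch, yaw] about the fixed x, y, z axes, in that order (R = Rz(yaw) Ry(pitch) Rx(roll)).
In Python, from station import * gives the robot as it stands. The module is installed in compiled form; this text tells all that it offers.
- The arm moves only by the tool play_rows, never from a script. Its arguments are lists of equal length, an entry for each row: "grip": the gripper command: -1 is shut, 1 is fully open, values between are in proportion; "slide": the shift along the tool's x, y, z in mm, a list of three; "twist": the turn, a rotation vector about the tool's x, y, z in rad, a list of three. A call has 1 to 8 rows; each row is the pose to reach, as a shift and turn from the pose commanded when the call began, along the tool's axes at that moment; what a row does not reach only later rows make up. A row lasts 1/8 s, in which the tool goes at most 62.5 mm and 10.7 degrees, less where a joint would pass 70% of its speed; a pose out of reach is approached as far as the arm can. A call with a gripper value outside its range is refused whole. The fingers move at their own pace and stop on an object; the grip force is fixed at half the most. Time passes only in rows, so rows that repeat a pose let the fingers close. It gives the time, the measured TCP pose, the force, the opening and the grip force at its end, in the units of the state.
- state(): the state, without advancing time (a new reading comes with each control period).
- snapshot(name): name is "side" or "top"; returns (picture, depth): 400x640x3 uint8, blue, green, red; 400x640 float32, m along the optical axis (not along the pixel's ray), 0 where there is no reading.
- get_calibration(name): a dict with "fx", "fy", "cx", "cy" (pixels), "view" (4x4, takes a point from world to camera coordinates). Camera axes: x right, y down, z forward; pixel columns grow to the right and rows downward; lengths in m; the calibration is good to about 2 mm. A picture is of the moment at which its call begins. get_calibration takes no time and is no camera call.
- close_job(): hands the job in; it is judged then, once.
The state is a dict: "clock": time; "joint_pos": joint angles; "qvel": joint speeds; "effort": joint torques, N m; "eef_pos": TCP position; "eef_rot": TCP orientation; "force": force on the tool from outside, world axes, zero at the start; "moment": the same for the moment, N m; "finger_gap": finger opening in m; "finger_force": force on a finger pad.
Only numpy, scipy, OpenCV 4.12 (cv2) and the standard library are available. Lean on these libraries where they do the work, as an engineer would, in place of code of your own. Each camera call takes 0.05 s, during which the arm holds its last target. There are 200 camera calls.

## Working session

There is one attempt and no reset: what is moved stays moved. The work goes in short steps, Python scripts to look and compute and a tool call to move; the robot and the scene stay as the last step left them, time stands still between calls to the robot, and variables do not carry over. Pictures are saved under pics/ and viewed, at most 10 in all, crops included, and the job is handed in when it is done.

Besides the shell and the picture viewer there is one more tool, called after ">>>" as name(argument=value, ...), one argument or row to a line, values as JSON. play_rows: Moves the arm, as the interface text tells. Its arguments: {"type":"object","properties":{"grip":{"type":"array"},"slide":{"type":"array"},"twist":{"type":"array"}},"required":["grip","slide","twist"]}

```bash
mkdir -p pics
cat > h.py <<'E'
from station import *
import numpy as np, cv2
def w2p(n,P):
    c=get_calibration(n);V=np.array(c['view']);q=V[:3,:3]@np.array(P)+V[:3,3]
    return c['fx']*q[0]/q[2]+c['cx'],c['fy']*q[1]/q[2]+c['cy']
def ray(n,u,v,z):
    c=get_calibration(n);V=np.array(c['view']);R=V[:3,:3];o=-R.T@V[:3,3]
    d=R.T@np.array([(u-c['cx'])/c['fx'],(v-c['cy'])/c['fy'],1]);return o+d*(z-o[2])/d[2]
E
python3 - <<'E'
from h import *
for n in('top','side'):
    p,d=snapshot(n);cv2.imwrite(f'pics/{n}0.png',p);np.save(f'{n}0.npy',d);c=get_calibration(n);V=np.array(c['view']);print(n,c['fx'],(-V[:3,:3].T@V[:3,3]).round(3),V[:3,:3].round(2).tolist())
s=state();print(s['clock'],s['eef_pos'],s['eef_rot'],s['force'])
E
```

```text
top 413.31140276313977 [ 0.407 -0.002  1.147] [[-0.03, -1.0, -0.03], [-0.99, 0.03, -0.14], [0.14, 0.02, -0.99]]
side 377.37039208769784 [ 0.103 -0.453  0.765] [[0.72, -0.7, 0.0], [-0.51, -0.53, -0.68], [0.48, 0.49, -0.73]]
0.1 [0.25956893 0.51257195 0.21322792] [-3.14005018e+00 -2.90107896e-05  2.67284688e+00] [-0.53726949  0.64404027 -0.40712246]
```

View pics/top0.png

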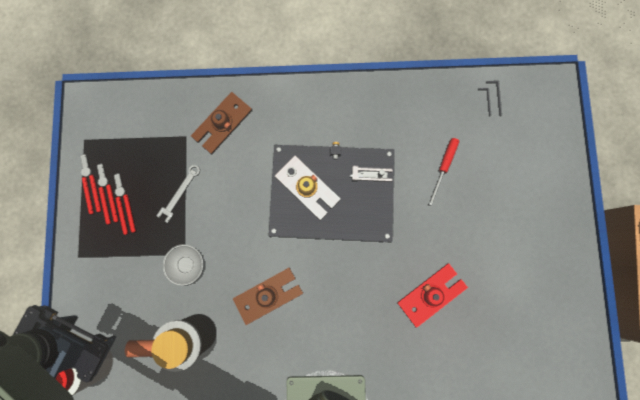

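View pics/side0.png

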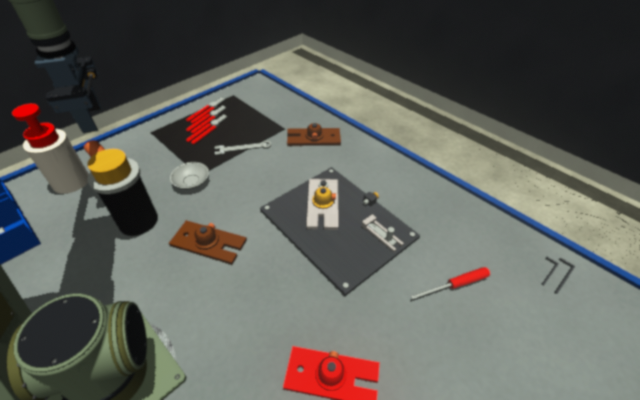

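The top view shows four plates of this shape: brown at (222,123), brown at (267,295), red at (432,295), and bare aluminium on the dark jig at (308,187). The aluminium one is meant, since it sits on the jig's pivot (291,171) and faces the stop at (336,148) and the bolt at (372,173). I'll measure it and confirm in one enlarged crop.

Run:
```python
from h import *
p=cv2.imread('pics/top0.png');hsv=cv2.cvtColor(p,cv2.COLOR_BGR2HSV)
cv2.imwrite('pics/crop1.png',cv2.resize(p[130:255,255:410],None,fx=5,fy=4.8*5/4.8,interpolation=cv2.INTER_CUBIC)[:600])
roi=np.zeros((400,640),np.uint8);roi[135:250,260:402]=1
V=hsv[...,2];S=hsv[...,1]
def big(m):
    c,_=cv2.findContours(m.astype(np.uint8),0,1);return sorted(c,key=cv2.contourArea)[::-1]
jm=(V<105)*roi
jm=cv2.morphologyEx(jm.astype(np.uint8),cv2.MORPH_OPEN,np.ones((5,5)))
c=big(jm)[0]
w=np.array([ray('top',u,v,.014)[:2] for u,v in c[:,0]],np.float32)
r=cv2.minAreaRect(w*1000);print('jig',r, cv2.boxPoints(r).round())
for k in big((V>175)*roi)[:3]:
    w=np.array([ray('top',u,v,.026)[:2] for u,v in k[:,0]],np.float32)
    r=cv2.minAreaRect(w*1000);print('bright',cv2.boundingRect(k),r,cv2.boxPoints(r).round().tolist())
for u,v in[(275.5,149),(390,153.5),(387.5,237),(273,231.5)]:print(ray('top',u,v,.015).round(4))
```

```text
jig ((591.0361328125, -33.596038818359375), (337.0955810546875, 260.8099060058594), 85.7258529663086) [[ 448. -192.]
 [ 709. -211.]
 [ 734.  125.]
 [ 474.  144.]]
bright (275, 156, 65, 63) ((606.2021484375, 33.38518524169922), (174.8767547607422, 79.90980529785156), 44.155487060546875) [[516.0, 1.0], [571.0, -56.0], [697.0, 66.0], [641.0, 123.0]]
bright (351, 166, 41, 15) ((639.4223022460938, -143.9140625), (109.9225082397461, 36.55356979370117), 85.74979400634766) [[617.0, -197.0], [654.0, -200.0], [662.0, -90.0], [625.0, -88.0]]
bright (272, 229, 4, 4) ((488.9452209472656, 127.7022476196289), (7.765237331390381, 7.645139694213867), 43.852840423583984) [[483.0, 128.0], [489.0, 122.0], [494.0, 128.0], [489.0, 133.0]]
[0.7197 0.1202 0.015 ]
[ 0.6959 -0.2006  0.015 ]
[ 0.4633 -0.1815  0.015 ]
[0.487  0.1304 0.015 ]
```

View pics/crop1.png

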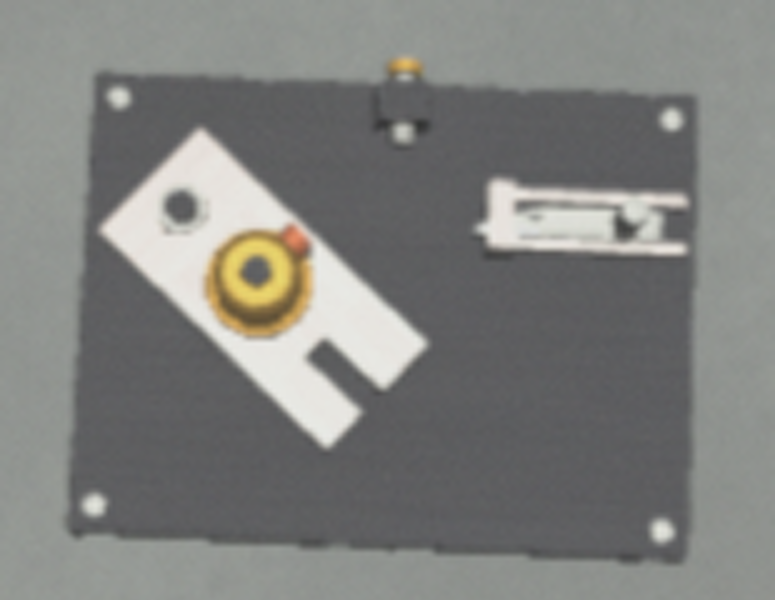

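The crop confirms it. Bare aluminium plate with the brass pump, pivot screw at (290.5,171), notch facing the bolt, and knob near (381,173). Next I'll check how tall the bottles near the arm's path are.

Run:
```python
from h import *
d=np.load('top0.npy');c=get_calibration('top');V=np.array(c['view'])
v,u=np.mgrid[0:400,0:640];q=np.stack([(u-c['cx'])/c['fx']*d,(v-c['cy'])/c['fy']*d,d],-1)-V[:3,3]
W=(q@V[:3,:3]);W[d==0]=np.nan
for a,b in[((110,240),(300,375)),((290,365),(380,400))]:
    R=W[b[0]:b[1],a[0]:a[1]];m=R[...,2]>.06;X=R[m];print(X.min(0).round(3),X.max(0).round(3),np.percentile(X,95,axis=0).round(3))
K=W[164:182,345:396];
m=K[...,2]>.045;print('knob',K[m].mean(0).round(4),m.sum(),K[m].max(0).round(3),K[m].min(0).round(3))
def tj(x,y):
    q=np.array([x-.591,y+.0335]);return q@[.9972,-.0745],q@[.0745,.9972]
if m.sum():print(tj(*K[m].mean(0)[:2]))
# delta to (0.5055,0.0562,0.21)
```

```text
[0.165 0.282 0.06 ] [0.277 0.466 0.32 ] [0.267 0.425 0.214]
[ 0.073 -0.054  0.086] [0.105 0.019 0.174] [0.103 0.014 0.165]
knob [ 0.6346 -0.1676  0.0583] 33 [ 0.643 -0.161  0.065] [ 0.628 -0.174  0.045]
(np.float64(0.05347185764314327), np.float64(-0.13047172140217808))
```

>>> play_rows(
  grip=[-1,-1,-1,-1,-1,-1,-1,-1],
  slide=[
    [0,0,-60],
    [0,0,-120],
    [-50,-35,-130],
    [-100,-70,-130],
    [-150,-105,-130],
    [-200,-140,-130],
    [-250,-175,-130],
    [-300,-210,-130],
  ],
  twist=[
    [0,0,0],
    [0,0,0],
    [0,0,0],
    [0,0,0],
    [0,0,-0.1],
    [0,0,-0.2],
    [0,0,-0.3],
    [0,0,-0.394],
  ],
)

```text
clock: 1.1
eef_pos: [0.433, 0.1882, 0.3437]
eef_rot: [3.142, -0.0, 3.07]
force: [0.1, -0.7, 0.7]
finger_gap: 0.0138
finger_force: 0.0
```

```bash
cat >> h.py <<'E'
def tj(x,y):
    q=np.array([x-.591,y+.0335])*1e3;return q@[.9972,-.0745],q@[.0745,.9972]
def rep():
    s=state();p=s['eef_pos'];f=np.array(s['force']);print(s['clock'],'jig',np.round(tj(*p[:2]),1),'z',p[2],'rot',np.round(s['eef_rot'],3),'f_jig',np.round([f[:2]@[.9972,-.0745],f[:2]@[.0745,.9972],f[2]],2),'gap',s['finger_gap'],'j6',s['joint_pos'][5])
E
python3 -c "
from h import *;rep()"
```

```text
1.1 jig [-174.1  209.3] z 0.3437041340112425 rot [ 3.142 -0.     3.07 ] f_jig [ 0.19 -0.74  0.71] gap 0.01380228507647907 j6 -1.1137609938539703
```

>>> play_rows(
  grip=[-1,-1,-1,-1,-1,-1,-1,-1],
  slide=[
    [-26,-41,0],
    [-52,-82,20],
    [-79,-123,80],
    [-79,-123,140],
    [-79,-123,200],
    [-79,-123,250],
    [-79,-123,290],
    [-79,-123,290],
  ],
  twist=[
    [0,0,0],
    [0,0,0],
    [0,0,0],
    [0,0,0],
    [0,0,0],
    [0,0,0],
    [0,0,0],
    [0,0,0],
  ],
)

```text
clock: 2.1
eef_pos: [0.4994, 0.0613, 0.0512]
eef_rot: [-3.14, -0.008, 3.067]
force: [0.4, 0.2, 0.2]
finger_gap: 0.0008
finger_force: 0.0
```

```bash
python3 -c "
from h import *;rep()
p,_=snapshot('side');cv2.imwrite('pics/s1.png',cv2.resize(p[120:320,220:460],(720,600)))"
```

```text
2.1 jig [-98.4  87.7] z 0.05124435720728275 rot [-3.14  -0.008  3.067] f_jig [0.38 0.23 0.23] gap 0.000789637670148562 j6 -1.3969124066110847
```

View pics/s1.png

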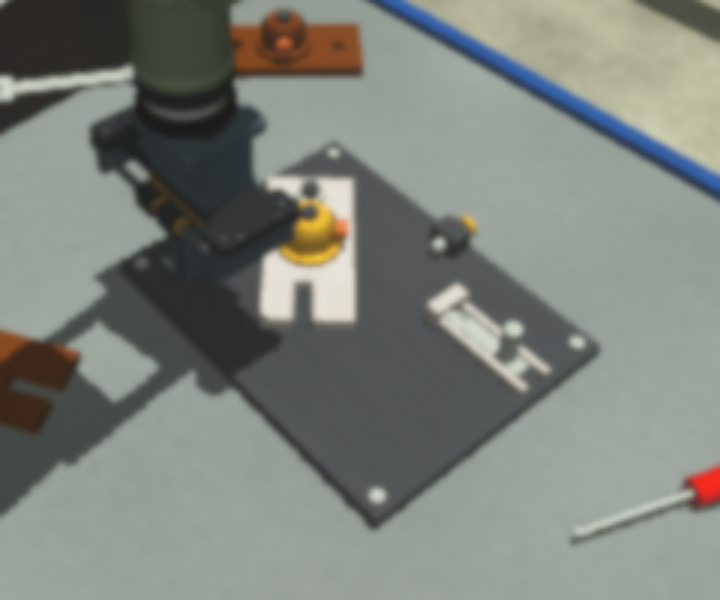

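The gripper hangs clear, left of the plate at about (190,270). The pump is at (310,225) and the knob at (513,328). Now lowering.

>>> play_rows(
  grip=[-1,-1,-1,-1],
  slide=[
    [0,0,15],
    [0,0,28],
    [0,0,33],
    [0,0,33],
  ],
  twist=[
    [0,0,0],
    [0,0,0],
    [0,0,0],
    [0,0,0],
  ],
)

```text
clock: 2.65
eef_pos: [0.502, 0.0615, 0.0208]
eef_rot: [-3.142, -0.0, 3.067]
force: [0.3, -0.4, 0.7]
finger_gap: 0.0006
finger_force: 0.0
```

```bash
python3 -c "
from h import *;rep()"
```

```text
2.65 jig [-95.8  88.1] z 0.020776043512775278 rot [-3.142 -0.     3.067] f_jig [ 0.29 -0.35  0.71] gap 0.0005543690580590522 j6 -1.3968820343037713
```

>>> play_rows(
  grip=[-1,-1,-1,-1,-1,-1,-1,-1],
  slide=[
    [-6,-6,1],
    [-12,-12,2],
    [-17,-17,2],
    [-21,-21,2],
    [-25,-26,2],
    [-29,-31,2],
    [-33,-36,2],
    [-37,-41,2],
  ],
  twist=[
    [0,0,0],
    [0,0,0],
    [0,0,0],
    [0,0,0],
    [0,0,0],
    [0,0,0],
    [0,0,0],
    [0,0,0],
  ],
)

```text
clock: 3.65
eef_pos: [0.5356, 0.0175, 0.0188]
eef_rot: [-3.141, -0.001, 3.067]
force: [-2.7, 0.6, 0.5]
finger_gap: 0.0008
finger_force: 1.1
```

```bash
python3 -c "
from h import *;rep()"
```

```text
3.65 jig [-59.   46.7] z 0.018819848118243828 rot [-3.141e+00 -1.000e-03  3.067e+00] f_jig [-2.73  0.41  0.47] gap 0.0008154764115742908 j6 -1.484847861497989
```

>>> play_rows(
  grip=[-1,-1,-1,-1,-1,-1,-1,-1],
  slide=[
    [-5,-5,0],
    [-10,-10,0],
    [-15,-15,0],
    [-20,-19,0],
    [-24,-22,0],
    [-28,-25,0],
    [-32,-27,0],
    [-36,-29,0],
  ],
  twist=[
    [0,0,0],
    [0,0,0],
    [0,0,0],
    [0,0,0],
    [0,0,0],
    [0,0,0],
    [0,0,0],
    [0,0,0],
  ],
)

```text
clock: 4.65
eef_pos: [0.5698, -0.0139, 0.0189]
eef_rot: [-3.142, -0.0, 3.067]
force: [-1.5, 0.2, 0.2]
finger_gap: 0.0006
finger_force: 0.8
```

```bash
python3 -c "
from h import *;rep()
p,_=snapshot('top');hsv=cv2.cvtColor(p,cv2.COLOR_BGR2HSV);cv2.imwrite('pics/t2.png',cv2.resize(p[130:255,255:410],None,fx=4.5,fy=4.5))"
```

```text
4.65 jig [-22.6  18. ] z 0.01891291320995647 rot [-3.142 -0.     3.067] f_jig [-1.47  0.06  0.18] gap 0.0006072494420031823 j6 -1.5406025221480193
```

View pics/t2.png

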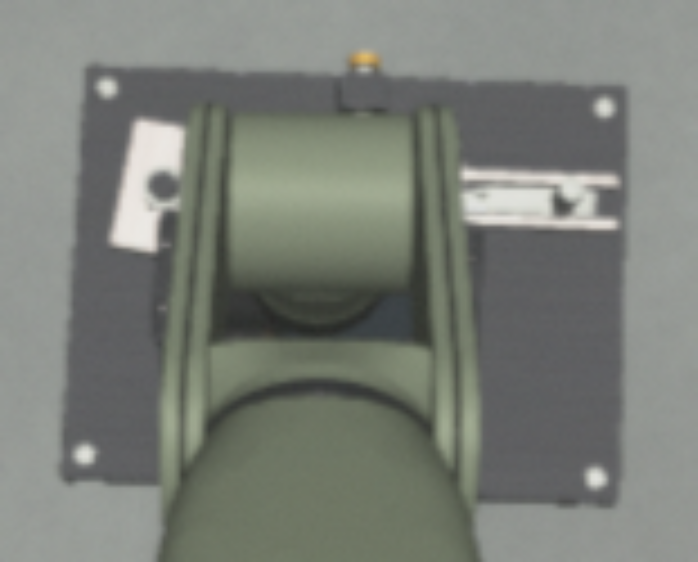

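The top view is partly hidden by the wrist. The plate (its edge visible at (145,185)) is now about 0.15 rad from the jig's axes. Now to feel for the stop slowly.

>>> play_rows(
  grip=[-1,-1,-1,-1,-1,-1],
  slide=[
    [-2,-1,0],
    [-4,-2,0],
    [-6,-3,0],
    [-8,-4,0],
    [-9,-5,0],
    [-10,-6,0],
  ],
  twist=[
    [0,0,0],
    [0,0,0],
    [0,0,0],
    [0,0,0],
    [0,0,0],
    [0,0,0],
  ],
)

```text
clock: 5.45
eef_pos: [0.5795, -0.0204, 0.019]
eef_rot: [3.141, 0.0, 3.067]
force: [-1.1, 0.8, -0.7]
finger_gap: 0.0004
finger_force: 0.6
```

```bash
python3 -c "
from h import *;rep()"
```

```text
5.45 jig [-12.5  12.2] z 0.019008426007972524 rot [3.141 0.    3.067] f_jig [-1.18  0.71 -0.66] gap 0.0003744158407399724 j6 -1.5513846033547058
```

>>> play_rows(
  grip=[-1,-1,-1],
  slide=[
    [-0.5,0,0],
    [-1,0,0],
    [-1,0,0],
  ],
  twist=[
    [0,0,0],
    [0,0,0],
    [0,0,0],
  ],
)

```text
clock: 5.82
eef_pos: [0.5801, -0.0207, 0.019]
eef_rot: [-3.141, -0.0, 3.067]
force: [-1.6, -0.2, 1.6]
finger_gap: 0.0003
finger_force: 1.0
```

>>> play_rows(
  grip=[-1,-1,-1],
  slide=[
    [-0.5,0,0],
    [-1,0,0],
    [-1,0,0],
  ],
  twist=[
    [0,0,0],
    [0,0,0],
    [0,0,0],
  ],
)

```text
clock: 6.2
eef_pos: [0.5813, -0.0207, 0.0189]
eef_rot: [3.142, 0.0, 3.067]
force: [-1.2, -0.4, 0.8]
finger_gap: 0.0003
finger_force: 0.9
```

>>> play_rows(
  grip=[-1,-1,-1],
  slide=[
    [-0.5,0,0],
    [-1,0,0],
    [-1,0,0],
  ],
  twist=[
    [0,0,0],
    [0,0,0],
    [0,0,0],
  ],
)

```text
clock: 6.58
eef_pos: [0.5822, -0.0207, 0.0189]
eef_rot: [3.142, -0.0, 3.067]
force: [-3.0, -0.7, -0.9]
finger_gap: 0.0006
finger_force: 1.0
```

>>> play_rows(
  grip=[-1,-1,-1],
  slide=[
    [-0.5,0,0],
    [-1,0,0],
    [-1,0,0],
  ],
  twist=[
    [0,0,0],
    [0,0,0],
    [0,0,0],
  ],
)

```text
clock: 6.95
eef_pos: [0.5834, -0.0207, 0.0189]
eef_rot: [3.141, 0.0, 3.067]
force: [-1.8, -0.4, 0.7]
finger_gap: 0.0003
finger_force: 0.8
```

>>> play_rows(
  grip=[-1,-1,-1],
  slide=[
    [-0.5,0,0],
    [-1,0,0],
    [-1,0,0],
  ],
  twist=[
    [0,0,0],
    [0,0,0],
    [0,0,0],
  ],
)

```text
clock: 7.32
eef_pos: [0.5843, -0.0208, 0.0189]
eef_rot: [3.141, 0.0, 3.067]
force: [-1.7, -1.0, -0.6]
finger_gap: 0.0007
finger_force: 0.8
```

>>> play_rows(
  grip=[-1,-1,-1],
  slide=[
    [-0.4,0,0],
    [-0.7,0,0],
    [-0.7,0,0],
  ],
  twist=[
    [0,0,0],
    [0,0,0],
    [0,0,0],
  ],
)

```text
clock: 7.7
eef_pos: [0.5849, -0.0209, 0.0189]
eef_rot: [3.142, -0.0, 3.067]
force: [-2.0, -0.4, 0.7]
finger_gap: 0.0005
finger_force: 1.1
```

>>> play_rows(
  grip=[-1,-1,-1],
  slide=[
    [-0.5,0,0],
    [-0.8,0,0],
    [-0.8,0,0],
  ],
  twist=[
    [0,0,0],
    [0,0,0],
    [0,0,0],
  ],
)

```text
clock: 8.07
eef_pos: [0.5857, -0.021, 0.0189]
eef_rot: [-3.142, -0.0, 3.067]
force: [-2.8, -1.3, 0.1]
finger_gap: 0.0002
finger_force: 1.2
```

>>> play_rows(
  grip=[-1,-1,-1],
  slide=[
    [-0.4,0,0],
    [-0.8,0,0],
    [-0.8,0,0],
  ],
  twist=[
    [0,0,0],
    [0,0,0],
    [0,0,0],
  ],
)

```text
clock: 8.45
eef_pos: [0.5867, -0.021, 0.0189]
eef_rot: [3.141, 0.0, 3.067]
force: [-2.3, -2.6, -0.6]
finger_gap: 0.0006
finger_force: 1.0
```

>>> play_rows(
  grip=[-1,-1,-1],
  slide=[
    [-0.4,0,0],
    [-0.8,0,0],
    [-0.8,0,0],
  ],
  twist=[
    [0,0,0],
    [0,0,0],
    [0,0,0],
  ],
)

```text
clock: 8.82
eef_pos: [0.5869, -0.0211, 0.0189]
eef_rot: [3.142, -0.001, 3.067]
force: [-4.1, -0.6, 1.4]
finger_gap: 0.0006
finger_force: 1.8
```

>>> play_rows(
  grip=[-1,-1,-1],
  slide=[
    [-0.4,0,0],
    [-0.7,0,0],
    [-0.7,0,0],
  ],
  twist=[
    [0,0,0],
    [0,0,0],
    [0,0,0],
  ],
)

```text
clock: 9.2
eef_pos: [0.587, -0.0211, 0.0189]
eef_rot: [3.142, -0.002, 3.067]
force: [-4.8, -1.8, 2.3]
finger_gap: 0.0004
finger_force: 2.7
```

The plate is on the stop and the stiffness is low. Building up to about 12 N.

>>> play_rows(
  grip=[-1,-1,-1,-1],
  slide=[
    [-0.5,0,0],
    [-1,0,0],
    [-1.5,0,0],
    [-1.5,0,0],
  ],
  twist=[
    [0,0,0],
    [0,0,0],
    [0,0,0],
    [0,0,0],
  ],
)

```text
clock: 9.7
eef_pos: [0.5871, -0.0211, 0.0189]
eef_rot: [-3.142, -0.005, 3.067]
force: [-8.1, -0.8, 3.6]
finger_gap: 0.0004
finger_force: 4.1
```

>>> play_rows(
  grip=[-1,-1,-1,-1,-1,-1,-1,-1],
  slide=[
    [-0.5,0,0],
    [-1,0,0],
    [-1.5,0,0],
    [-1.5,0,0],
    [-1.5,0,0],
    [-1.5,0,0],
    [-1.5,0,0],
    [-1.5,0,0],
  ],
  twist=[
    [0,0,0],
    [0,0,0],
    [0,0,0],
    [0,0,0],
    [0,0,0],
    [0,0,0],
    [0,0,0],
    [0,0,0],
  ],
)

```text
clock: 10.7
eef_pos: [0.5872, -0.0211, 0.0187]
eef_rot: [-3.142, -0.008, 3.067]
force: [-10.6, -1.2, 5.8]
finger_gap: 0.0003
finger_force: 5.4
```

>>> play_rows(
  grip=[-1,-1,-1,-1,-1,-1],
  slide=[
    [0,0,0],
    [0,0,0],
    [0,0,0],
    [0,0,0],
    [0,0,0],
    [0,0,0],
  ],
  twist=[
    [0,0,0],
    [0,0,0],
    [0,0,0],
    [0,0,0],
    [0,0,0],
    [0,0,0],
  ],
)

```text
clock: 11.45
eef_pos: [0.5872, -0.0211, 0.0187]
eef_rot: [-3.142, -0.008, 3.067]
force: [-11.2, -1.4, 6.4]
finger_gap: 0.0003
finger_force: 5.4
```

>>> play_rows(
  grip=[-1,-1,-1,-1,-1,-1,-1,-1],
  slide=[
    [2,0,0],
    [5,0,0],
    [10,0,0],
    [25,0,0],
    [40,0,-5],
    [40,0,-50],
    [40,-30,-100],
    [40,-90,-100],
  ],
  twist=[
    [0,0,0],
    [0,0,0],
    [0,0,0],
    [0,0,0],
    [0,0,0],
    [0,0,0],
    [0,0,0],
    [0,0,0],
  ],
)

```text
clock: 12.45
eef_pos: [0.5469, -0.108, 0.1238]
eef_rot: [-3.141, 0.01, 3.07]
force: [0.4, -0.8, -0.2]
finger_gap: -0.0
finger_force: 0.0
```

```bash
python3 -c "
from h import *;rep()"
```

```text
12.45 jig [-38.4 -77.6] z 0.12379783302331036 rot [-3.141  0.01   3.07 ] f_jig [ 0.49 -0.79 -0.24] gap -1.6944473390159557e-05 j6 -1.716058445040092
```

>>> play_rows(
  grip=[-1,-1,-1,-1,-1,-1],
  slide=[
    [0,-40,0],
    [-30,-90,0],
    [-65,-90,0],
    [-94,-90,0],
    [-94,-90,0],
    [-94,-90,0],
  ],
  twist=[
    [0,0,0],
    [0,0,0],
    [0,0,0],
    [0,0,0],
    [0,0,0],
    [0,0,0],
  ],
)

```text
clock: 13.2
eef_pos: [0.63, -0.2044, 0.1189]
eef_rot: [3.141, -0.002, 3.067]
force: [-0.1, 0.2, 0.3]
finger_gap: 0.0004
finger_force: 0.0
```

Run:
```python
from h import *
rep()
for n,b in(('top',(130,255,255,410)),('side',(150,310,250,450))):
    p,_=snapshot(n);cv2.imwrite('pics/k_%s.png'%n,p)
    a=cv2.resize(p[b[0]:b[1],b[2]:b[3]],(400,300));  globals()[n]=a
cv2.imwrite('pics/k.png',cv2.resize(np.hstack([top,side]),(800,300)))
```

```text
13.2 jig [  51.6 -167.5] z 0.11887340871586258 rot [ 3.141e+00 -2.000e-03  3.067e+00] f_jig [-0.08  0.2   0.25] gap 0.00043796087750307063 j6 -1.82730738106815
```

View pics/k.png

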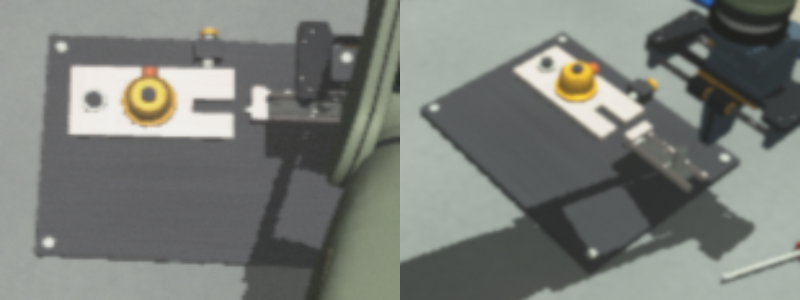

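Both views show the plate seated parallel to the jig, with its side on the stop screw (top view at (207,62)) and its notch facing the bolt. The fingers are behind the knob. Next I'll lower them and approach.

>>> play_rows(
  grip=[-1,-1,-1,-1,-1,-1,-1],
  slide=[
    [-3,-1,30],
    [-3,-1,60],
    [-3,-1,73],
    [-3,-1,73],
    [-3,3,73],
    [-3,7,73],
    [-3,10,73],
  ],
  twist=[
    [0,0,0],
    [0,0,0],
    [0,0,0],
    [0,0,0],
    [0,0,0],
    [0,0,0],
    [0,0,0],
  ],
)

```text
clock: 14.18
eef_pos: [0.6355, -0.1948, 0.0468]
eef_rot: [-3.141, 0.001, 3.067]
force: [0.4, -0.8, 0.2]
finger_gap: 0.0005
finger_force: 0.0
```

```bash
python3 -c "
from h import *;rep()"
```

```text
14.175 jig [  56.4 -157.5] z 0.04676171918296021 rot [-3.141e+00  1.000e-03  3.067e+00] f_jig [ 0.49 -0.81  0.17] gap 0.000504161598664216 j6 -1.8111502363629095
```

>>> play_rows(
  grip=[-1,-1,-1,-1,-1,-1,-1,-1],
  slide=[
    [0,1.5,0],
    [0,3,0],
    [0,4.5,0],
    [0,6,0],
    [0,7,0],
    [0,8,0],
    [0,9,0],
    [0,10,0],
  ],
  twist=[
    [0,0,0],
    [0,0,0],
    [0,0,0],
    [0,0,0],
    [0,0,0],
    [0,0,0],
    [0,0,0],
    [0,0,0],
  ],
)

```text
clock: 15.18
eef_pos: [0.6359, -0.1856, 0.0459]
eef_rot: [-3.141, 0.0, 3.067]
force: [-0.8, -2.8, 0.7]
finger_gap: 0.0005
finger_force: 1.3
```

>>> play_rows(
  grip=[-1,-1,-1,-1],
  slide=[
    [0,1,0],
    [0,2,0],
    [0,3,0],
    [0,3,0],
  ],
  twist=[
    [0,0,0],
    [0,0,0],
    [0,0,0],
    [0,0,0],
  ],
)

```text
clock: 15.68
eef_pos: [0.6361, -0.1822, 0.0459]
eef_rot: [-3.142, 0.0, 3.067]
force: [0.5, -3.6, -0.2]
finger_gap: 0.0004
finger_force: 1.5
```

>>> play_rows(
  grip=[-1,-1,-1,-1],
  slide=[
    [0,1,0],
    [0,2,0],
    [0,3,0],
    [0,3,0],
  ],
  twist=[
    [0,0,0],
    [0,0,0],
    [0,0,0],
    [0,0,0],
  ],
)

```text
clock: 16.18
eef_pos: [0.6364, -0.1789, 0.0459]
eef_rot: [3.141, 0.0, 3.067]
force: [-0.4, -2.7, -0.2]
finger_gap: 0.0006
finger_force: 1.3
```

>>> play_rows(
  grip=[-1,-1,-1,-1],
  slide=[
    [0,1,0],
    [0,2,0],
    [0,3,0],
    [0,3,0],
  ],
  twist=[
    [0,0,0],
    [0,0,0],
    [0,0,0],
    [0,0,0],
  ],
)

```text
clock: 16.68
eef_pos: [0.6366, -0.176, 0.0459]
eef_rot: [3.141, 0.0, 3.067]
force: [0.2, -3.4, 0.6]
finger_gap: 0.0003
finger_force: 1.3
```

>>> play_rows(
  grip=[-1,-1,-1,-1],
  slide=[
    [0,0.8,0],
    [0,1.5,0],
    [0,2,0],
    [0,2,0],
  ],
  twist=[
    [0,0,0],
    [0,0,0],
    [0,0,0],
    [0,0,0],
  ],
)

```text
clock: 17.18
eef_pos: [0.6367, -0.1741, 0.0459]
eef_rot: [3.141, -0.0, 3.067]
force: [-0.6, -3.4, -0.6]
finger_gap: 0.0003
finger_force: 1.4
```

>>> play_rows(
  grip=[-1,-1,-1,-1],
  slide=[
    [0,0.8,0],
    [0,1.5,0],
    [0,2,0],
    [0,2,0],
  ],
  twist=[
    [0,0,0],
    [0,0,0],
    [0,0,0],
    [0,0,0],
  ],
)

```text
clock: 17.68
eef_pos: [0.6369, -0.1721, 0.0459]
eef_rot: [3.141, 0.0, 3.067]
force: [0.8, -3.2, -0.4]
finger_gap: 0.0004
finger_force: 1.4
```

>>> play_rows(
  grip=[-1,-1,-1,-1],
  slide=[
    [0,0.8,0],
    [0,1.5,0],
    [0,2,0],
    [0,2,0],
  ],
  twist=[
    [0,0,0],
    [0,0,0],
    [0,0,0],
    [0,0,0],
  ],
)

```text
clock: 18.18
eef_pos: [0.637, -0.1701, 0.0459]
eef_rot: [3.141, 0.0, 3.067]
force: [-1.3, -2.8, -0.0]
finger_gap: 0.0003
finger_force: 1.4
```

>>> play_rows(
  grip=[-1,-1,-1,-1],
  slide=[
    [0,0.8,0],
    [0,1.5,0],
    [0,2,0],
    [0,2,0],
  ],
  twist=[
    [0,0,0],
    [0,0,0],
    [0,0,0],
    [0,0,0],
  ],
)

```text
clock: 18.68
eef_pos: [0.6372, -0.1681, 0.0459]
eef_rot: [3.141, 0.0, 3.067]
force: [-0.7, -1.8, 0.4]
finger_gap: 0.0002
finger_force: 1.4
```

>>> play_rows(
  grip=[-1,-1,-1,-1],
  slide=[
    [0,0.8,0],
    [0,1.6,0],
    [0,2.4,0],
    [0,2.5,0],
  ],
  twist=[
    [0,0,0],
    [0,0,0],
    [0,0,0],
    [0,0,0],
  ],
)

```text
clock: 19.18
eef_pos: [0.6373, -0.1656, 0.0459]
eef_rot: [3.141, 0.0, 3.067]
force: [-0.4, -2.1, 0.2]
finger_gap: 0.0003
finger_force: 1.5
```

>>> play_rows(
  grip=[-1,-1,-1,-1],
  slide=[
    [0,0.8,0],
    [0,1.6,0],
    [0,2.4,0],
    [0,2.5,0],
  ],
  twist=[
    [0,0,0],
    [0,0,0],
    [0,0,0],
    [0,0,0],
  ],
)

```text
clock: 19.68
eef_pos: [0.6375, -0.1631, 0.0459]
eef_rot: [3.141, 0.0, 3.067]
force: [-0.8, -3.8, 0.3]
finger_gap: 0.0006
finger_force: 1.5
```

>>> play_rows(
  grip=[-1,-1,-1,-1],
  slide=[
    [0,0.8,0],
    [0,1.6,0],
    [0,2.4,0],
    [0,2.5,0],
  ],
  twist=[
    [0,0,0],
    [0,0,0],
    [0,0,0],
    [0,0,0],
  ],
)

```text
clock: 20.18
eef_pos: [0.6377, -0.1606, 0.0459]
eef_rot: [3.141, -0.0, 3.067]
force: [0.2, -3.1, 0.1]
finger_gap: 0.0002
finger_force: 1.5
```

>>> play_rows(
  grip=[-1,-1,-1,-1],
  slide=[
    [0,0.8,0],
    [0,1.6,0],
    [0,2.4,0],
    [0,2.5,0],
  ],
  twist=[
    [0,0,0],
    [0,0,0],
    [0,0,0],
    [0,0,0],
  ],
)

```text
clock: 20.68
eef_pos: [0.6379, -0.1581, 0.0459]
eef_rot: [3.141, 0.0, 3.067]
force: [-0.6, -3.6, 0.0]
finger_gap: 0.0004
finger_force: 1.5
```

>>> play_rows(
  grip=[-1,-1,-1,-1],
  slide=[
    [0,0.8,0],
    [0,1.6,0],
    [0,2,0],
    [0,2,0],
  ],
  twist=[
    [0,0,0],
    [0,0,0],
    [0,0,0],
    [0,0,0],
  ],
)

```text
clock: 21.18
eef_pos: [0.638, -0.1561, 0.0459]
eef_rot: [3.141, -0.0, 3.067]
force: [-1.0, -3.1, -0.2]
finger_gap: 0.0003
finger_force: 1.4
```

>>> play_rows(
  grip=[-1,-1,-1,-1],
  slide=[
    [0,0.8,0],
    [0,1.6,0],
    [0,2,0],
    [0,2,0],
  ],
  twist=[
    [0,0,0],
    [0,0,0],
    [0,0,0],
    [0,0,0],
  ],
)

```text
clock: 21.68
eef_pos: [0.6382, -0.1541, 0.0459]
eef_rot: [3.141, 0.0, 3.067]
force: [0.0, -3.0, -0.8]
finger_gap: 0.0
finger_force: 1.4
```

>>> play_rows(
  grip=[-1,-1,-1,-1],
  slide=[
    [0,0.8,0],
    [0,1.6,0],
    [0,2,0],
    [0,2,0],
  ],
  twist=[
    [0,0,0],
    [0,0,0],
    [0,0,0],
    [0,0,0],
  ],
)

```text
clock: 22.18
eef_pos: [0.6384, -0.1521, 0.0459]
eef_rot: [3.141, 0.0, 3.067]
force: [-0.4, -2.8, -0.4]
finger_gap: 0.0001
finger_force: 1.4
```

>>> play_rows(
  grip=[-1,-1,-1,-1],
  slide=[
    [0,0.8,0],
    [0,1.6,0],
    [0,2,0],
    [0,2,0],
  ],
  twist=[
    [0,0,0],
    [0,0,0],
    [0,0,0],
    [0,0,0],
  ],
)

```text
clock: 22.68
eef_pos: [0.6385, -0.1502, 0.0459]
eef_rot: [3.141, 0.0, 3.067]
force: [-0.6, -2.7, -0.4]
finger_gap: 0.0003
finger_force: 1.4
```

>>> play_rows(
  grip=[-1,-1,-1,-1],
  slide=[
    [0,0.8,0],
    [0,1.6,0],
    [0,2,0],
    [0,2,0],
  ],
  twist=[
    [0,0,0],
    [0,0,0],
    [0,0,0],
    [0,0,0],
  ],
)

```text
clock: 23.18
eef_pos: [0.6387, -0.1481, 0.046]
eef_rot: [3.141, 0.0, 3.067]
force: [-0.3, -2.9, -0.6]
finger_gap: -0.0001
finger_force: 1.4
```

>>> play_rows(
  grip=[-1,-1,-1],
  slide=[
    [0,0.5,0],
    [0,1,0],
    [0,1.2,0],
  ],
  twist=[
    [0,0,0],
    [0,0,0],
    [0,0,0],
  ],
)

```text
clock: 23.55
eef_pos: [0.6387, -0.147, 0.0459]
eef_rot: [3.142, 0.0, 3.067]
force: [-0.8, -3.5, -0.6]
finger_gap: 0.0004
finger_force: 1.5
```

>>> play_rows(
  grip=[-1,-1,-1],
  slide=[
    [0,0.5,0],
    [0,1,0],
    [0,1.2,0],
  ],
  twist=[
    [0,0,0],
    [0,0,0],
    [0,0,0],
  ],
)

```text
clock: 23.92
eef_pos: [0.6388, -0.1458, 0.0459]
eef_rot: [3.141, 0.0, 3.067]
force: [0.3, -2.7, 0.6]
finger_gap: 0.0003
finger_force: 1.5
```

>>> play_rows(
  grip=[-1,-1,-1],
  slide=[
    [0,0.5,0],
    [0,1,0],
    [0,1.2,0],
  ],
  twist=[
    [0,0,0],
    [0,0,0],
    [0,0,0],
  ],
)

```text
clock: 24.3
eef_pos: [0.6389, -0.1446, 0.0459]
eef_rot: [3.142, 0.0, 3.067]
force: [-0.7, -3.1, 0.3]
finger_gap: 0.0005
finger_force: 1.5
```

Run:
```python
from h import *
rep()
p,_=snapshot('side');q,_=snapshot('top')
cv2.imwrite('pics/w.png',np.hstack([cv2.resize(p[170:270,280:420],(420,300),interpolation=cv2.INTER_CUBIC),cv2.resize(q[140:240,265:392],(380,300),interpolation=cv2.INTER_CUBIC)]))
```

```text
24.3 jig [  56.1 -107.2] z 0.04594010271572524 rot [3.142 0.    3.067] f_jig [-0.48 -3.1   0.3 ] gap 0.0004877031748750038 j6 -1.7362604642324289
```

View pics/w.png

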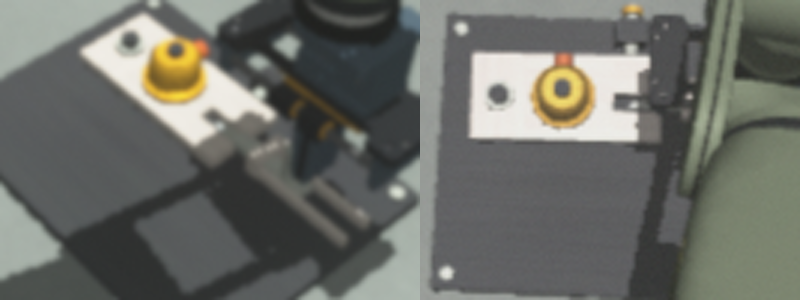

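The bolt is in the notch (top view at about (625,102)), not yet wedged. Continuing.

>>> play_rows(
  grip=[-1,-1,-1],
  slide=[
    [0,0.5,0],
    [0,1,0],
    [0,1,0],
  ],
  twist=[
    [0,0,0],
    [0,0,0],
    [0,0,0],
  ],
)

```text
clock: 24.78
eef_pos: [0.639, -0.1438, 0.0459]
eef_rot: [-3.141, 0.0, 3.067]
force: [0.4, -4.0, -0.6]
finger_gap: 0.0006
finger_force: 2.0
```

>>> play_rows(
  grip=[-1,-1,-1],
  slide=[
    [0,0.5,0],
    [0,1,0],
    [0,1,0],
  ],
  twist=[
    [0,0,0],
    [0,0,0],
    [0,0,0],
  ],
)

```text
clock: 25.15
eef_pos: [0.639, -0.1432, 0.0459]
eef_rot: [-3.141, 0.0, 3.067]
force: [0.2, -5.8, 0.2]
finger_gap: 0.0006
finger_force: 2.7
```

>>> play_rows(
  grip=[-1,-1,-1],
  slide=[
    [0,0.5,0],
    [0,1,0],
    [0,1,0],
  ],
  twist=[
    [0,0,0],
    [0,0,0],
    [0,0,0],
  ],
)

```text
clock: 25.52
eef_pos: [0.639, -0.1427, 0.046]
eef_rot: [-3.14, 0.0, 3.067]
force: [-0.8, -6.8, 0.2]
finger_gap: 0.0005
finger_force: 3.4
```

>>> play_rows(
  grip=[-1,-1,-1,-1],
  slide=[
    [0,0.5,0],
    [0,1,0],
    [0,1,0],
    [0,1,0],
  ],
  twist=[
    [0,0,0],
    [0,0,0],
    [0,0,0],
    [0,0,0],
  ],
)

```text
clock: 26.02
eef_pos: [0.6391, -0.1423, 0.046]
eef_rot: [-3.139, 0.0, 3.067]
force: [-1.4, -8.9, -1.3]
finger_gap: 0.0008
finger_force: 4.2
```

>>> play_rows(
  grip=[-1,-1,-1,-1],
  slide=[
    [0,0.5,0],
    [0,1,0],
    [0,1,0],
    [0,1,0],
  ],
  twist=[
    [0,0,0],
    [0,0,0],
    [0,0,0],
    [0,0,0],
  ],
)

```text
clock: 26.52
eef_pos: [0.6391, -0.1419, 0.046]
eef_rot: [-3.138, 0.0, 3.068]
force: [-1.0, -11.1, -0.6]
finger_gap: 0.001
finger_force: 5.0
```

>>> play_rows(
  grip=[-1,-1,-1,-1,-1,-1,-1],
  slide=[
    [0,0.3,0],
    [0,0.5,0],
    [0,0.5,0],
    [0,0.5,0],
    [0,0.5,0],
    [0,0.5,0],
    [0,0.5,0],
  ],
  twist=[
    [0,0,0],
    [0,0,0],
    [0,0,0],
    [0,0,0],
    [0,0,0],
    [0,0,0],
    [0,0,0],
  ],
)

```text
clock: 27.4
eef_pos: [0.6391, -0.1418, 0.046]
eef_rot: [-3.137, 0.0, 3.068]
force: [-1.8, -10.7, -0.4]
finger_gap: 0.0005
finger_force: 5.4
```

>>> play_rows(
  grip=[-1,-1,-1,-1,-1,-1,-1,-1],
  slide=[
    [0,-2,0],
    [0,-4,0],
    [0,-7,0],
    [0,-12,0],
    [0,-22,0],
    [0,-35,-20],
    [0,-40,-70],
    [0,-40,-100],
  ],
  twist=[
    [0,0,0],
    [0,0,0],
    [0,0,0],
    [0,0,0],
    [0,0,0],
    [0,0,0],
    [0,0,0],
    [0,0,0],
  ],
)

```text
clock: 28.4
eef_pos: [0.6371, -0.1803, 0.1484]
eef_rot: [-3.141, 0.003, 3.066]
force: [0.6, 0.7, 0.1]
finger_gap: 0.0005
finger_force: 0.0
```

>>> play_rows(
  grip=[-1,-1,-1,-1,-1],
  slide=[
    [0,-50,-20],
    [0,-100,-20],
    [0,-140,-20],
    [0,-140,-20],
    [0,-140,-20],
  ],
  twist=[
    [0,0,0],
    [0,0,0],
    [0,0,0],
    [0,0,0],
    [0,0,0],
  ],
)

```text
clock: 29.02
eef_pos: [0.6256, -0.3185, 0.1656]
eef_rot: [3.14, -0.0, 3.066]
force: [0.4, 0.1, -0.7]
finger_gap: 0.0003
finger_force: 0.0
```

Run:
```python
from h import *
rep()
p,_=snapshot('side');q,_=snapshot('top')
cv2.imwrite('pics/f.png',np.hstack([cv2.resize(p[160:270,280:420],(420,330),interpolation=cv2.INTER_CUBIC),cv2.resize(q[140:250,265:392],(380,330),interpolation=cv2.INTER_CUBIC)]))
```

```text
29.025 jig [  55.8 -281.6] z 0.1656480644087097 rot [ 3.14  -0.     3.066] f_jig [ 0.43  0.1  -0.68] gap 0.000311459937890125 j6 -1.9833109263525852
```

View pics/f.png

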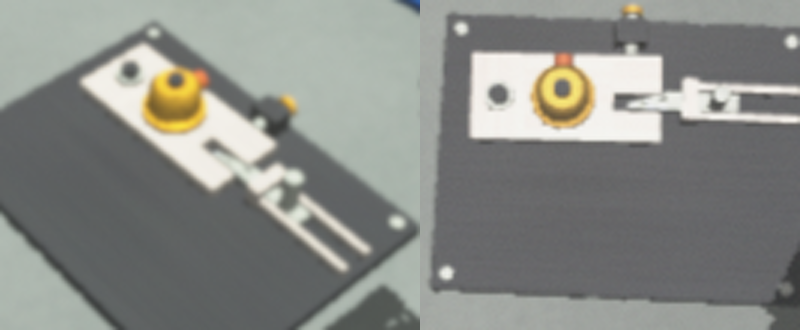

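The bolt sits deep in the notch against its +x wall (top view at (650,100)), the plate's side is on the stop screw at (632,50), and the arm is clear. Handing in.

```bash
python3 -c "
from h import *;print(close_job())"
```

```text
the job is handed in; nothing more can be done
None
```

I seated the plate on the stop screw at about 11 N, pushed the bolt into the notch until it wedged at about 11 N, backed the arm clear and handed in the job at about 29 s; the station gave no verdict.

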